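# Book out a tote of pipe clamps and hold it for hand-over

## Task

Book the tote out on the bench tally counter: swing its red-knobbed lever all the way to the stop and let it spring back. Then lift the yellow tote of pipe clamps by its handle bar at least 10 cm clear of the metal stand, keeping it level with all its clamps inside, and finish while still holding it there, steady and level, with nothing else carrying it. Leave the red tote, the jar and the black post cap where they are.

Things in the scene. Friction and masses are not known exactly. Their poses are not given: they have to be found in the camera images.
- yellow_tote: Loose open yellow plastic carry tote, 190 (its x) x 120 (y) x 55 mm, 0.22 to 0.45 kg empty, on the stand, three clamps inside, often more to one end. Origin: centre of its underside. Black handle bar along its x over the middle: 14 mm wide (y), 22 mm high, centre 115 mm above the origin, 180 mm long between two 30 mm wide end uprights; free air beside it and 49 mm below it to the rim.
- clamp_a: Loose galvanised steel pipe clamp (omega-shaped), 54 x 26 x 24 mm, 80 g, lying in the yellow tote. Origin: centre of its underside.
- clamp_b: Second clamp in the yellow tote, same as clamp_a.
- clamp_c: Third clamp in the yellow tote, same as clamp_a.
- red_tote: Loose red tote on the stand, same shape as the yellow one but with black caps in it, about 0.45 kg. Origin: centre of its underside. Bystander.
- stand: Fixed low galvanised stand, 260 (x) x 460 (y) x 40 mm high. Origin: centre of its underside on the table; both totes stand on its flat top 40 mm above the table.
- counter: Tally counter fixed to the bench: blue housing 84 x 70 mm, top 50 mm above the table, on a 110 x 84 mm plate, four white number wheels in its front (-x) face. Origin: centre of its underside; carries the lever on its top.
- lever_pivot (a point): Vertical pivot axis of the counter's lever, above the centre of the housing, 60 mm above the table. Its axes are those of the counter.
- lever_knob (a point): Centre of the upright red knob at the lever's end: a post 16 mm in diameter from 63 to 105 mm above the table (this point at 90 mm), 80 mm from the pivot axis, rising from a flat arm 14 mm wide whose top is 63 mm above the table. At rest the arm points from the pivot to the counter's -x side, 0.45 rad towards its +y.
- counter_lever (a joint): Lever angle, rad: 0 at rest, 0.9 at the stop. It grows as the lever swings anticlockwise seen from above (the knob moves towards the counter's -y). A spring brings it back to 0; it takes about 0.8 N at the knob to start and 3 N at the stop.
- jar: Loose closed jar, 64 mm diameter, 85 mm tall, 0.3 kg, standing on the table. Origin: centre of its underside. Bystander.
- post_cap: Loose black square plastic post cap, 60 x 60 x 26 mm, on the table. Origin: centre of its underside. Bystander.
Things that resemble listed ones, but are neither listed nor needed, are in the scene too. Leave any green or turquoise look-alike of the clamp_a alone. Leave any turquoise look-alike of the counter alone.

How it is judged:
By the outcome, as a careful person would: the job done as asked, in the order asked, and still so for the second after the job is handed in, while the arm keeps its last pose, push and grip.
It also fails if it takes over 58 s, if anything falls off the work surface, if the arm or the gripper's body presses on something with over 40 N, if the wrist force passes 120 N, or if a joint passes its speed limit or range.

## Robot

A 6-joint arm with a two-finger parallel gripper is mounted at the origin on the work surface. World frame = base frame: x ahead of the robot, y to its left, z up, the work surface at z = 0. Lengths are in m, angles in rad, forces in N, time in s.
With the tool pointing down it reaches from about 0.375 to 0.9 m from the base axis. Payload 3.1 kg.
Tool frame: the origin (TCP) lies at the very end of the fingers, on their centre line; the grasp point (between the pads) lies 19 mm behind it (manip.grasp_offset is the distance from the TCP to the grasp point, in m); y points along the fingers, z is the direction in which the jaws open and shut, and the axes are right-handed (so a half turn about y gives the same grasp; the last joint's range is limited). The gripper opens to 85 mm and grips with 20 to 120 N. Pads are 22 mm wide; open, the fingers measure 114 mm over their backs; the gripper's body (76 mm by 85 mm) begins 54 mm behind the grasp point. The pads swing forward as they close: fully open they stand 13 mm farther back than shut.
Start: joints at [1.089, 0.527, 1.433, -0, 1.181, -0.178], TCP at [0.186, 0.597, 0.231] pointing down, gripper open.
Joint ranges: [-3.08, 3.08], [-0.75, 2.2], [0.22, 2.44], [-1.43, 4.57], [0, 2.65], [-2.85, 2.85]. Speed limits (rad/s): [2.79, 2.79, 3.14, 3.14, 3.14, 3.14].

## Interface

Orientations are given as a unit quaternion [x, y, z, w].
In Python, from station import manip gives the robot as it stands.
- The arm moves only by the tool apply_moves, never from a script. Its argument "motion" is a list of rows, each a list of 5 numbers: the finger opening in mm, from 0 to 85.4, then the shift along the tool's x, y, z in units of 30 mm (1.0 is 30 mm), then the turn about the tool's y in units of 10 degrees (1.0 is 10 degrees). In form: [[fingers, x, y, z, twist], ...]. A call has 1 to 12 rows; each row is the pose to reach, as a shift and turn from the pose commanded when the call began, along the tool's axes at that moment; what a row does not reach only later rows make up. A row lasts 1/8 s, in which the tool goes at most 62.5 mm and 10.7 degrees, less where a joint would pass 70% of its speed; a pose out of reach is approached as far as the arm can. A call with a gripper value outside its range is refused whole. The fingers move at their own pace and stop on an object; "squeeze" is the grip in N (left out, the last holds). Time passes only in rows, so rows that repeat a pose let the fingers close. It gives the time, the measured TCP pose, the force and the opening at its end, in the units of the state.
- manip.sense(): the state, without advancing time (a new reading comes with each control period).
- manip.snapshot(name): name is "scene" or "top" or "wrist"; returns the picture (384x512x3 uint8, red, green, blue); there is no depth.
- manip.get_calibration(name): a dict with "intrinsics" (3x3 intrinsics, pixels), "dist_coeffs" ([k1, k2, p1, p2, k3] as OpenCV has them; the pictures are not rectified), "extrinsics" (4x4, takes a point from camera to world coordinates). Camera axes: x right, y up, looking along -z (the intrinsics and any distortion apply to the point x, -y, -z); pixel columns grow to the right and rows downward; lengths in m; the calibration is good to about 2 mm. A picture is of the moment at which its call begins: read the wrist's pose just before it. get_calibration takes no time and is no camera call; for the wrist camera it gives the pose at the moment of the call.
- manip.sign_off(): hands the job in, once; it reports no verdict.
The state is a dict: "t": time; "q": joint angles; "qd": joint speeds; "tau": joint torques, N m; "tcp_pos": TCP position; "tool_rot": TCP orientation; "force": force on the tool from outside, world axes, zero at the start; "ft_torque": the same for the moment, N m; "finger_gap": opening from 0.0 (shut) to 1.0 (fully open).
Only numpy, scipy, OpenCV 4.12 (cv2) and the standard library are available. Lean on these libraries where they do the work, as an engineer would, in place of code of your own. Each camera call takes 0.05 s, during which the arm holds its last target.

## Working session

There is one attempt and no reset: what is moved stays moved. The work goes in short steps, Python scripts to look and compute and a tool call to move; the robot and the scene stay as the last step left them, time stands still between calls to the robot, and variables do not carry over. Pictures are saved under pics/ and viewed, and the job is handed in when it is done.

Besides the shell and the picture viewer there is one more tool, called after "Emit:" as name([rows], argument=value, ...), one row to a line, values as JSON. apply_moves: Moves the arm, as the interface text tells. Its arguments: {"type":"object","properties":{"motion":{"type":"array"},"squeeze":{"type":"number"}},"required":["motion"]}

```bash
mkdir -p pics; ls; python3 - <<'E'
from station import manip
import cv2,numpy as np
np.set_printoptions(precision=4,suppress=True)
s=manip.sense();print(s)
print(manip.grasp_offset)
for n in["scene","top","wrist"]:
    c=manip.get_calibration(n)
    im=manip.snapshot(n);cv2.imwrite(f"pics/{n}0.png",im[:,:,::-1])
    print(n,c)
E
```

```text
pics
{'t': 0.0, 'q': array([ 1.0895,  0.5285,  1.434 , -0.    ,  1.1814, -0.1785]), 'qd': array([ 0.0006,  0.0006, -0.    , -0.0005, -0.0003, -0.0008]), 'tau': array([ -0.0001, -44.2339, -17.8028,  -0.0002,   0.0082,  -0.    ]), 'tcp_pos': array([0.186 , 0.5959, 0.2303]), 'tool_rot': array([ 0.6998, -0.1069,  0.1064, -0.6983]), 'force': array([ 0.3188, -0.2607,  0.529 ]), 'ft_torque': array([-0.0238,  0.0006, -0.0162]), 'finger_gap': 1.0027859680767648}
0.0187
scene {'intrinsics': array([[428.2533,   0.    , 261.7889],
       [  0.    , 428.2533, 192.7162],
       [  0.    ,   0.    ,   1.    ]]), 'dist_coeffs': array([0.0285, 0.    , 0.    , 0.    , 0.    ]), 'extrinsics': array([[-0.8582, -0.4347,  0.2729,  0.8689],
       [ 0.5132, -0.737 ,  0.4398,  0.3442],
       [ 0.0099,  0.5175,  0.8556,  0.938 ],
       [ 0.    ,  0.    ,  0.    ,  1.    ]])}
top {'intrinsics': array([[436.7892,   0.    , 252.6193],
       [  0.    , 436.7892, 191.9825],
       [  0.    ,   0.    ,   1.    ]]), 'dist_coeffs': array([-0.0476,  0.    ,  0.    ,  0.    ,  0.    ]), 'extrinsics': array([[-0.0097,  0.9965, -0.0836,  0.5311],
       [-0.9998, -0.0083,  0.0173, -0.0881],
       [ 0.0165,  0.0837,  0.9964,  1.087 ],
       [ 0.    ,  0.    ,  0.    ,  1.    ]])}
wrist {'intrinsics': array([[288.2906,   0.    , 253.5549],
       [  0.    , 288.2906, 188.6076],
       [  0.    ,   0.    ,   1.    ]]), 'dist_coeffs': array([-0.051,  0.   ,  0.   ,  0.   ,  0.   ]), 'extrinsics': array([[ 0.2988, -0.911 , -0.2843,  0.1139],
       [ 0.9543,  0.2844,  0.0915,  0.6197],
       [-0.0025, -0.2987,  0.9544,  0.3726],
       [ 0.    ,  0.    ,  0.    ,  1.    ]])}
```

View pics/scene0.png

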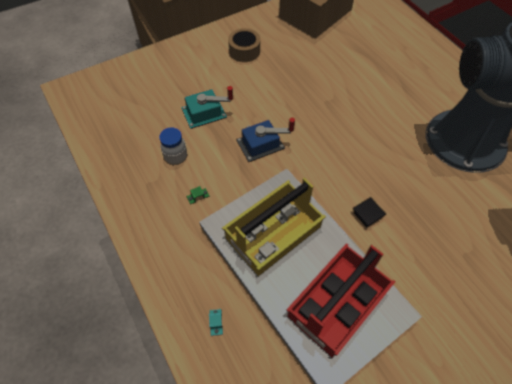

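View pics/top0.png

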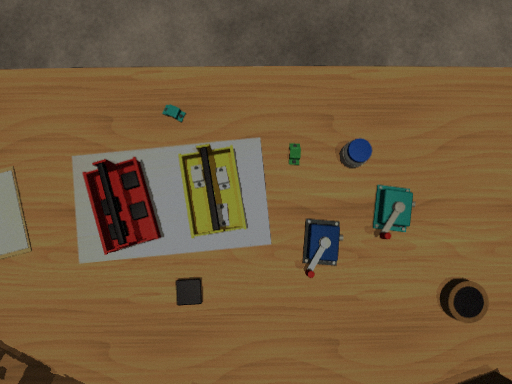

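View pics/wrist0.png

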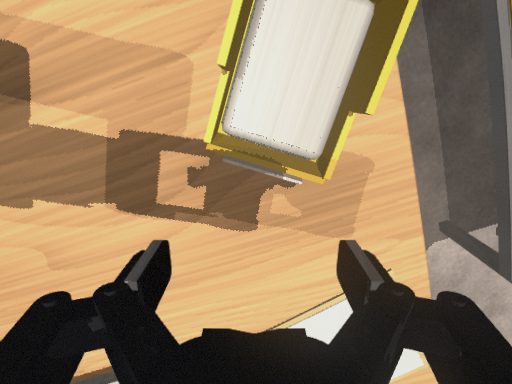

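The top view shows the blue counter at about (322,243) with its knob at (311,273), and the yellow tote at about (212,190) with its handle running (205,150) to (215,230). A turquoise counter look-alike sits at (393,208). Next I'll measure these.

```bash
cat > h.py <<'E'
import cv2,numpy as np
from station import manip
from scipy.spatial.transform import Rotation as R
np.set_printoptions(precision=4,suppress=True)
def ray(c,uv):
    p=cv2.undistortPoints(np.array([[uv]],float),c["intrinsics"],c["dist_coeffs"])[0,0]
    E=c["extrinsics"];d=E[:3,:3]@np.array([p[0],-p[1],-1.]);return E[:3,3],d/np.linalg.norm(d)
def onz(c,uv,z):
    o,d=ray(c,uv);return o+d*(z-o[2])/d[2]
def tri(c1,u1,c2,u2):
    A=np.zeros((3,3));b=np.zeros(3)
    rs=[ray(c1,u1),ray(c2,u2)]
    for o,d in rs:
        P=np.eye(3)-np.outer(d,d);A+=P;b+=P@o
    x=np.linalg.solve(A,b);return x,[np.linalg.norm((np.eye(3)-np.outer(d,d))@(x-o)) for o,d in rs]
def proj(c,p):
    E=c["extrinsics"];q=E[:3,:3].T@(np.array(p)-E[:3,3]);q=q*[1,-1,-1]
    return cv2.projectPoints(q[None],np.zeros(3),np.zeros(3),c["intrinsics"],c["dist_coeffs"])[0].ravel()
def blobs(m,amin=8):
    n,l,s,ce=cv2.connectedComponentsWithStats(m.astype(np.uint8),connectivity=8)
    return [(s[i,4],ce[i],s[i,:4],l==i) for i in range(1,n) if s[i,4]>=amin]
E
python3 - <<'E'
from h import *
for n in["scene","top"]:
    im=cv2.imread(f"pics/{n}0.png");hsv=cv2.cvtColor(im,cv2.COLOR_BGR2HSV);H,S,V=cv2.split(hsv)
    for nm,m in dict(red=((H<8)|(H>172))&(S>150)&(V>60),blue=(H>105)&(H<125)&(S>130)&(V>50),yel=(H>22)&(H<34)&(S>170)&(V>60),blk=(V<50)&(S<120)).items():
        for a,ce,b,_ in blobs(m,15): print(n,nm,a,ce,b)
    if n=="top":
        cr=[("a",160,130,100,115),("b",285,200,80,90)]
    else: cr=[("a",210,165,125,115),("b",225,105,85,65)]
    for t,x,y,w,h in cr: cv2.imwrite(f"pics/{n}_{t}.png",cv2.resize(im[y:y+h,x:x+w],None,fx=5,fy=5,interpolation=cv2.INTER_CUBIC))
E
```

```text
scene red 24 [229.3333  88.0833] [227  86   6   6]
scene red 26 [291.9615 120.4615] [290 118   5   8]
scene red 1368 [324.0314 283.3779] [288 245  76  80]
scene red 42 [376.1429 250.4524] [369 246  14  11]
scene red 1941 [348.5013 313.1123] [310 267  85  87]
scene blue 27 [266.3333 123.8889] [262 122   9   5]
scene blue 350 [257.1714 137.9229] [243 126  35  23]
scene blue 299 [170.3512 136.893 ] [160 128  21  18]
scene blk 216 [12.0787  3.3241] [ 0  0 36 11]
scene blk 262 [139.8206  27.9198] [129   0  22  47]
scene blk 2612 [186.1577  12.9234] [133   0 133  40]
scene blk 1643 [312.7651  13.7572] [280   0  72  37]
scene blk 8478 [477.1216  89.3218] [426   0  86 171]
scene blk 23 [510.4348  31.6087] [509  26   3  12]
scene blk 253 [243.8221  38.4545] [233  32  23  14]
scene blk 246 [244.0244  53.9106] [230  47  29  14]
scene blk 134 [258.2687 148.6119] [242 135  39  23]
scene blk 619 [273.5961 208.7108] [241 182  67  53]
scene blk 524 [368.1088 212.3893] [354 198  31  29]
scene blk 974 [338.7628 286.8388] [303 250  75  70]
scene blk 286 [364.049  293.1643] [353 282  23  23]
scene blk 2
[... 485 characters left out ...]
  37]
top yel 17 [202.5882 145.8824] [198 145  11   3]
top yel 595 [229.2101 178.2739] [212 146  31  84]
top yel 30 [188.2    154.4333] [180 153  19   4]
top yel 584 [200.1507 196.7894] [186 157  38  79]
top yel 16 [184.75   179.6875] [183 174   4  13]
top blk 487 [209.768  189.2094] [201 147  19  83]
top blk 70 [343.7857 159.3   ] [340 147  13  21]
top blk 16 [354.6875 160.4375] [348 156  15   7]
top blk 721 [110.8516 207.9112] [ 97 163  31  81]
top blk 221 [129.5928 179.9321] [121 171  18  18]
top blk 223 [137.991  210.3991] [130 202  18  18]
top blk 231 [311.8312 236.3463] [303 220  32  44]
top blk 593 [188.4722 291.683 ] [176 279  26  26]
top blk 681 [468.3451 301.7239] [454 287  30  31]
```

View pics/top_a.png

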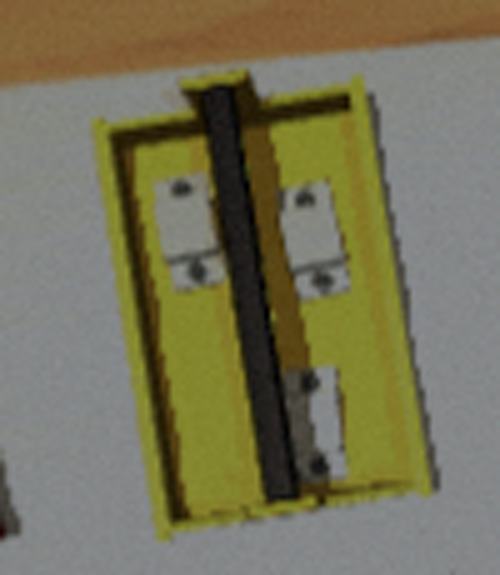

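View pics/top_b.png

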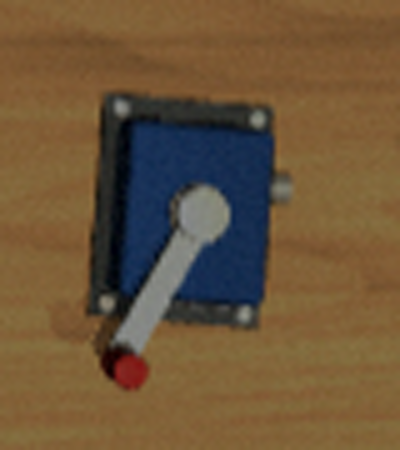

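View pics/scene_a.png

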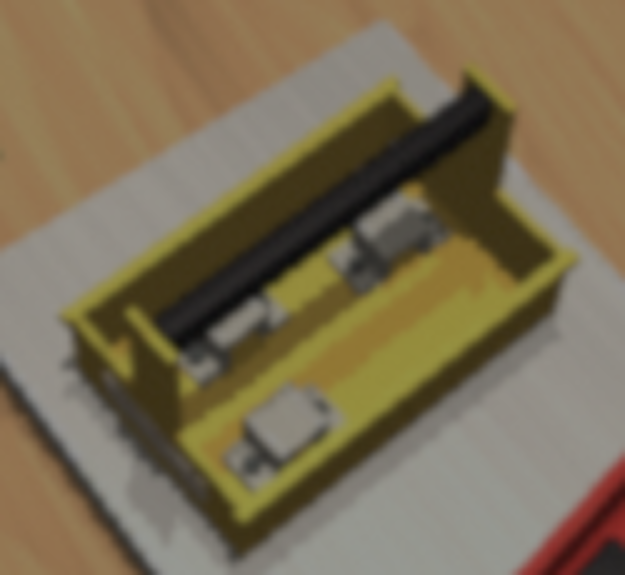

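View pics/scene_b.png

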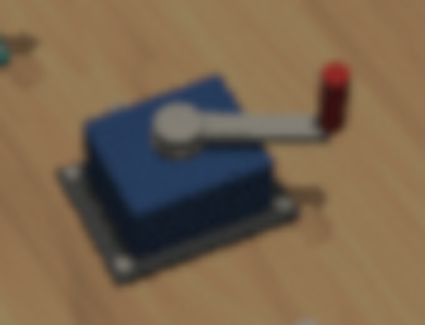

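```bash
python3 - <<'E'
from h import *
ct=manip.get_calibration("top");cs=manip.get_calibration("scene")
def cu(x0,y0,x,y): return ((x+.5)/5-.5+x0,(y+.5)/5-.5+y0)
a=onz(ct,cu(160,130,218,88),.166);b=onz(ct,cu(160,130,282,498),.166)
print("handle top",a,b,(a+b)/2,np.linalg.norm(a-b),np.degrees(np.arctan2(*(a-b)[[1,0]])))
a2=onz(cs,cu(210,165,482,97),.166);b2=onz(cs,cu(210,165,170,325),.166)
print("handle scene",a2,b2,(a2+b2)/2,np.linalg.norm(a2-b2))
print(proj(cs,(a+b)/2), proj(cs,a),proj(cs,b))
c=[onz(ct,cu(160,130,*p),.064) for p in[(188,232),(312,238),(318,425)]]
m=((a+b)/2);u=(a-b)/np.linalg.norm(a-b)
print("clamps along bar",[(q-m)@u for q in c])
# also corners rim z=.095
r=[onz(ct,cu(160,130,*p),.095) for p in[(99,124),(360,83),(432,490),(165,536)]]
print("rim centre",np.mean(r,0),np.linalg.norm(r[0]-r[3]),np.linalg.norm(r[0]-r[1]))
p=onz(ct,cu(285,200,203,213),.066);k=onz(ct,cu(285,200,131,371),.105)
print("pivot",p,"knob",k,np.linalg.norm((k-p)[:2]))
print("knob scene",onz(cs,cu(225,105,335,72),.105), "pivot", onz(cs,cu(225,105,180,120),.066))
pl=[onz(ct,cu(285,200,*q),.012) for q in[(121,107),(258,118),(244,314),(106,301)]]
print("plate",np.mean(pl,0),(pl[0]-pl[3]),(pl[1]-pl[2]))
print("jar",onz(ct,(360,150),.085),"post",onz(ct,(189,292),.026))
s=manip.sense();print(R.from_quat(s["tool_rot"]).as_matrix())
E
```

```text
handle top [0.7051 0.0005 0.166 ] [ 0.5306 -0.0264  0.166 ] [ 0.6179 -0.013   0.166 ] 0.17656940308045313 8.743466850771295
handle scene [ 0.5302 -0.0233  0.166 ] [0.6983 0.0029 0.166 ] [ 0.6143 -0.0102  0.166 ] 0.17012545745281388
[273.6189 205.831 ] [240.0186 230.2111] [305.0451 183.039 ]
clamps along bar [np.float64(0.04316504153879165), np.float64(0.031017094634736238), np.float64(-0.056382288461095)]
rim centre [ 0.6175 -0.0136  0.095 ] 0.1907898292523198 0.12116929975877451
pivot [ 0.4977 -0.2741  0.066 ] knob [ 0.4292 -0.2332  0.105 ] 0.07982366754573518
knob scene [ 0.4259 -0.2331  0.105 ] pivot [ 0.4929 -0.2737  0.066 ]
plate [ 0.4977 -0.2738  0.012 ] [ 0.0948 -0.0092  0.    ] [ 0.0958 -0.0092  0.    ]
jar [ 0.7116 -0.3575  0.085 ] post [0.3811 0.0482 0.026 ]
[[ 0.9545 -0.0008  0.2982]
 [-0.2982 -0.0015  0.9545]
 [-0.0003 -1.     -0.0017]]
```

```bash
cat >> h.py <<'E'
def rows(pts,z_angle=None):
    s=manip.sense();M=R.from_quat(s["tool_rot"]).as_matrix()
    tw=0
    if z_angle is not None:
        cur=np.degrees(np.arctan2(M[1,2],M[0,2])); tw=-((z_angle-cur+180)%360-180)/10
    print("t",s["t"],"tcp",s["tcp_pos"],"F",s["force"],"gap",s["finger_gap"],"q",s["q"])
    for p in pts: print(np.round(M.T@(np.array(p)-s["tcp_pos"])/.03,2),"twist",round(tw,2))
E
python3 - <<'E'
from h import *
rows([(.42,.2,.23),(.432,-.188,.23),(.432,-.188,.12)],85)
E
```

```text
t 0.15 tcp [0.1861 0.5961 0.2306] F [ 0.2624 -0.5    -0.6997] gap 1.001907865180712 q [ 1.0895  0.5283  1.4336  0.      1.1814 -0.1785]
[ 11.38   0.03 -10.28] twist -1.23
[ 15.62   0.05 -22.5 ] twist -1.23
[ 15.62   3.72 -22.5 ] twist -1.23
```

Emit:
apply_moves([
  [0,1.6,0,-1.4,-0.3],
  [0,3.2,0,-2.9,-0.6],
  [0,4.8,0,-4.4,-0.9],
  [0,6.4,0,-5.8,-1.2],
  [0,8,0,-7.3,-1.2],
  [0,9.6,0,-8.7,-1.2],
  [0,11.4,0,-10.3,-1.2],
  [0,12,0,-12,-1.2],
  [0,12.6,0,-13.8,-1.2],
  [0,13.2,0,-15.5,-1.2],
  [0,13.8,0,-17.2,-1.2],
  [0,14.4,0,-19,-1.2],
])

```text
t: 1.65
tcp_pos: [0.4286, -0.0782, 0.2314]
tool_rot: [-0.706, 0.033, -0.033, 0.706]
force: [0.8, 0.3, -0.0]
finger_gap: -0.0
```

```bash
python3 - <<'E'
from h import *
rows([(.432,-.188,.23),(.432,-.188,.12),(.432,-.188,.075)],85)
E
```

```text
t 1.65 tcp [ 0.4286 -0.0782  0.2314] F [ 0.8421  0.2603 -0.0487] gap -0.00015212165071265885 q [-0.4382  0.2732  1.8861  0.0003  0.9819 -1.9155]
[ 0.46  0.05 -3.63] twist -0.04
[ 0.45  3.71 -3.63] twist -0.04
[ 0.45  5.21 -3.63] twist -0.04
```

Emit:
apply_moves([
  [0,0.2,0,-1.8,0],
  [0,0.45,0,-3.6,0],
  [0,0.45,1.2,-3.6,0],
  [0,0.45,2.5,-3.6,0],
  [0,0.45,3.8,-3.6,0],
  [0,0.45,5.1,-3.6,0],
  [0,0.45,5.1,-3.6,0],
  [0,0.45,5.1,-3.6,0],
])

```text
t: 2.65
tcp_pos: [0.4326, -0.1854, 0.0791]
tool_rot: [0.707, -0.033, 0.033, -0.706]
force: [0.3, 0.8, 0.6]
finger_gap: -0.001
```

```bash
python3 - <<'E'
from h import *
im=manip.snapshot("top");cv2.imwrite("pics/top1.png",cv2.resize(im[170:320,240:400],None,fx=5,fy=5,interpolation=cv2.INTER_CUBIC)[:,:,::-1])
im=manip.snapshot("scene");cv2.imwrite("pics/scene1.png",cv2.resize(im[60:200,200:360],None,fx=5,fy=5,interpolation=cv2.INTER_CUBIC)[:600,:,::-1])
im=manip.snapshot("wrist");cv2.imwrite("pics/wrist1.png",im[:,:,::-1])
pv=np.array([.4965,-.274]);n=np.array([.087,.996])
pts=[]
for a in [149.1,155,165,175,185,195,200.7,204]:
    k=pv+.08*np.array([np.cos(np.radians(a)),np.sin(np.radians(a))]);pts.append([*(k+.0225*n),.075])
rows(pts,85)
E
```

```text
t 2.8 tcp [ 0.433  -0.1858  0.0799] F [0.6448 0.4015 0.2334] gap -0.001446468897426311 q [-0.643   0.5889  1.9441 -0.      0.6051 -2.1206]
[-0.03  0.16 -0.83] twist -0.03
[-0.14  0.16 -1.08] twist -0.03
[-0.25  0.16 -1.53] twist -0.03
[-0.29  0.16 -2.  ] twist -0.03
[-0.25  0.17 -2.46] twist -0.03
[-0.13  0.17 -2.91] twist -0.03
[-0.02  0.17 -3.15] twist -0.03
[ 0.05  0.17 -3.29] twist -0.03
```

View pics/top1.png

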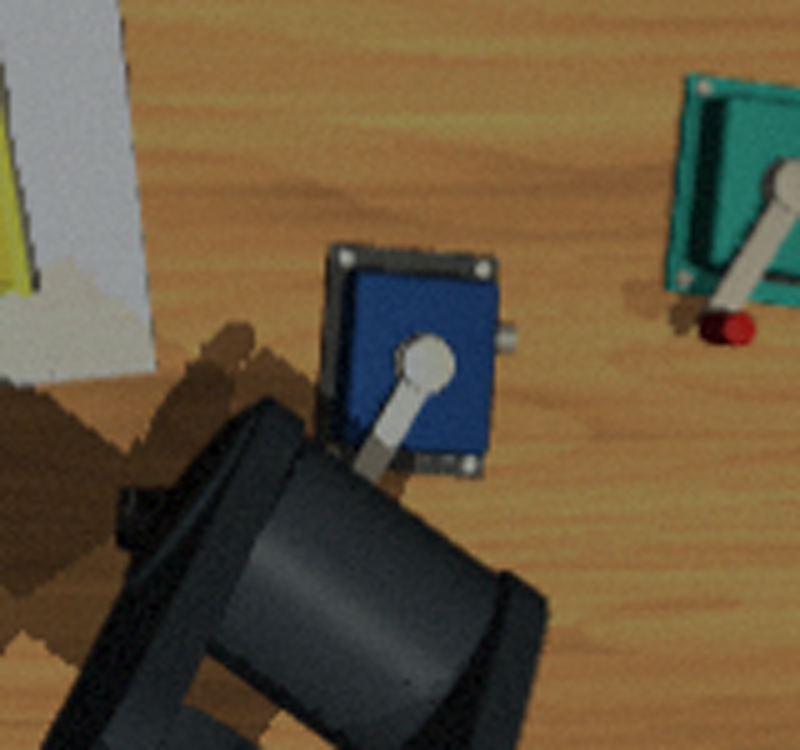

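View pics/scene1.png

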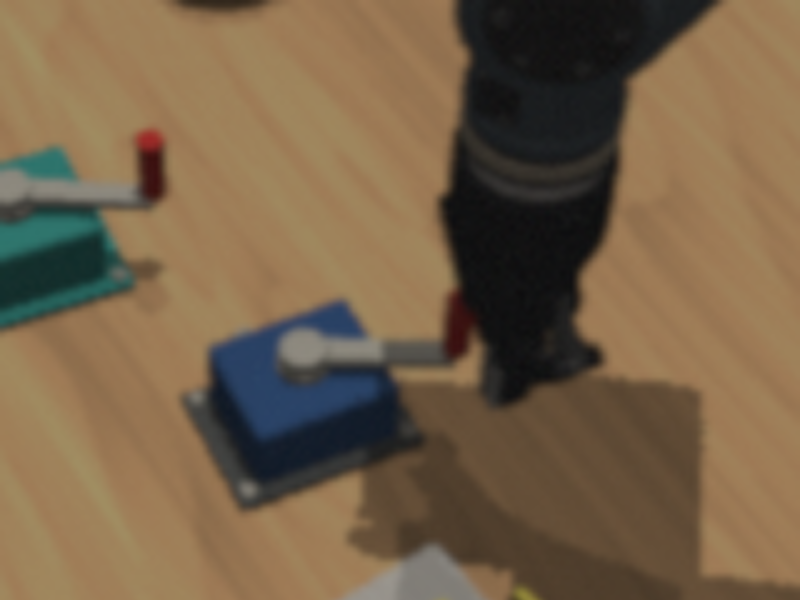

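View pics/wrist1.png

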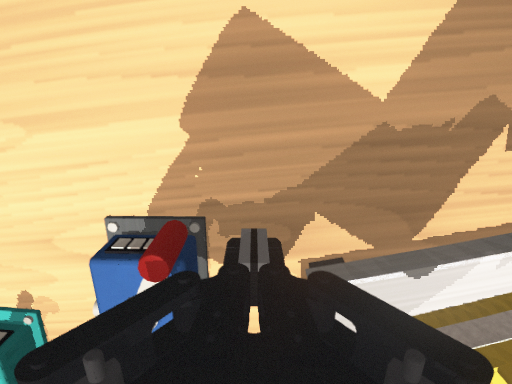

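The lever is at rest and the closed fingers are beside the knob on its +y side. I'll push along the arc.

Emit:
apply_moves([
  [0,0,-0.15,-0.4,0],
  [0,-0.03,-0.15,-0.83,0],
  [0,-0.14,-0.15,-1.08,0],
  [0,-0.2,-0.15,-1.3,0],
  [0,-0.25,-0.15,-1.53,0],
  [0,-0.28,-0.15,-1.75,0],
  [0,-0.29,-0.15,-2.0,0],
  [0,-0.28,-0.15,-2.2,0],
  [0,-0.25,-0.15,-2.45,0],
  [0,-0.2,-0.15,-2.6,0],
])

```text
t: 4.05
tcp_pos: [0.4188, -0.2626, 0.0827]
tool_rot: [-0.706, 0.033, -0.033, 0.706]
force: [-1.6, 2.6, -0.3]
finger_gap: 0.002
```

```bash
python3 - <<'E'
from h import *
im=manip.snapshot("scene");cv2.imwrite("pics/scene2.png",cv2.resize(im[60:180,200:360],None,fx=5,fy=5,interpolation=cv2.INTER_CUBIC)[:600,:,::-1])
im=manip.snapshot("wrist");cv2.imwrite("pics/wrist2.png",im[:,:,::-1])
im=manip.snapshot("top");cv2.imwrite("pics/top2.png",cv2.resize(im[200:320,260:400],None,fx=5,fy=5,interpolation=cv2.INTER_CUBIC)[:,:,::-1])
rows([(.42,-.27,.08)],85)
E
```

```text
t 4.2 tcp [ 0.4192 -0.2626  0.0828] F [-0.4323  2.6506  0.1082] gap -0.00051201170032583 q [-0.7861  0.6009  1.8825  0.0004  0.6574 -2.2634]
[ 0.05  0.09 -0.24] twist -0.04
```

View pics/scene2.png

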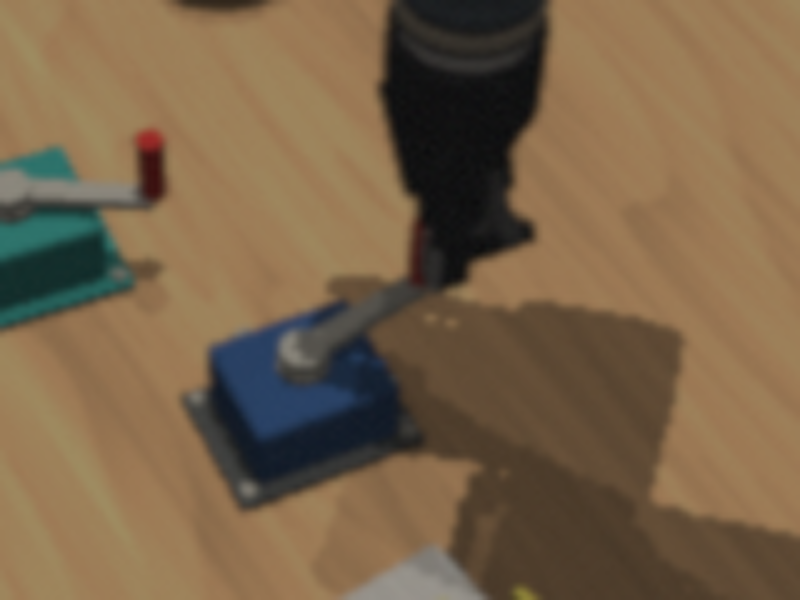

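View pics/wrist2.png

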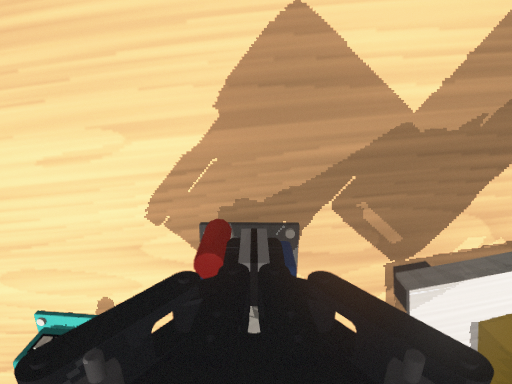

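View pics/top2.png

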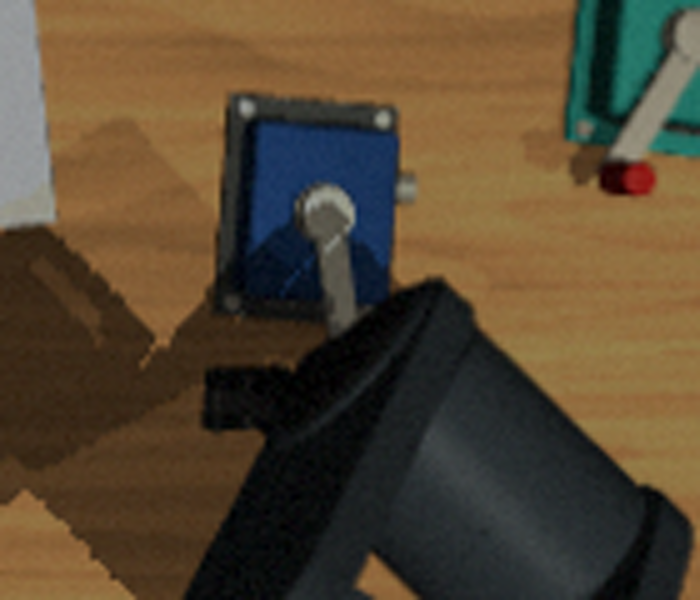

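The finger is on the knob and the lever is partly swung, at about 2.6 N. I'll go on towards the stop in small steps.

Emit:
apply_moves([
  [0,0.05,0,-0.12,0],
  [0,0.09,0,-0.24,0],
  [0,0.13,0,-0.35,0],
  [0,0.17,0,-0.45,0],
  [0,0.17,0,-0.45,0],
])

```text
t: 4.82
tcp_pos: [0.4228, -0.2764, 0.0828]
tool_rot: [0.706, -0.033, 0.033, -0.706]
force: [-0.8, 3.2, -0.6]
finger_gap: -0.003
```

Emit:
apply_moves([
  [0,0.03,0,-0.08,0],
  [0,0.06,0,-0.14,0],
  [0,0.06,0,-0.14,0],
])

```text
t: 5.2
tcp_pos: [0.4241, -0.2806, 0.0828]
tool_rot: [0.706, -0.033, 0.033, -0.706]
force: [-0.7, 2.9, 0.1]
finger_gap: -0.001
```

Emit:
apply_moves([
  [0,0.03,0,-0.07,0],
  [0,0.06,0,-0.14,0],
  [0,0.06,0,-0.14,0],
])

```text
t: 5.58
tcp_pos: [0.4242, -0.2819, 0.0827]
tool_rot: [-0.704, 0.034, -0.032, 0.708]
force: [-1.3, 8.8, 3.7]
finger_gap: 0.003
```

Emit:
apply_moves([
  [0,0.02,0,-0.06,0],
  [0,0.02,0,-0.06,0],
])

```text
t: 5.82
tcp_pos: [0.4242, -0.2822, 0.0826]
tool_rot: [-0.703, 0.035, -0.032, 0.709]
force: [-1.1, 12.4, 6.5]
finger_gap: 0.003
```

```bash
python3 - <<'E'
from h import *
im=manip.snapshot("top");cv2.imwrite("pics/top3.png",cv2.resize(im[200:320,260:400],None,fx=5,fy=5,interpolation=cv2.INTER_CUBIC)[:,:,::-1])
E
```

```text
(no output)
```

View pics/top3.png

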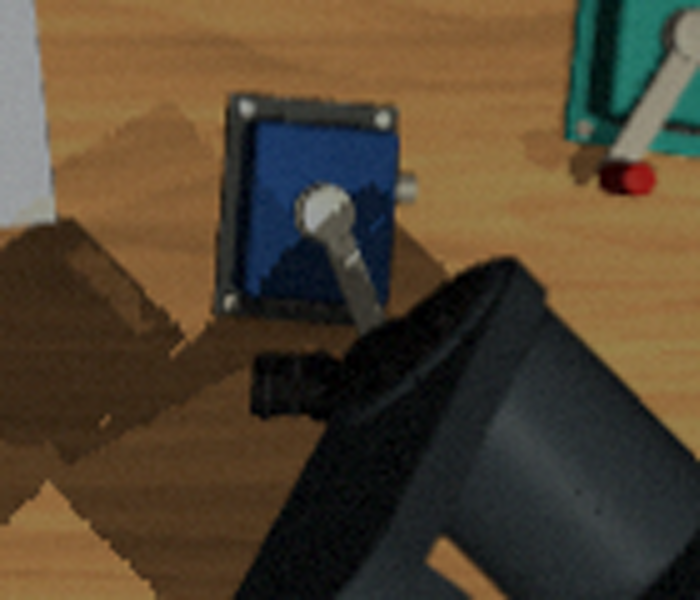

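The lever is against its stop: force has risen to 12 N with no more travel. I'll ease off and lift away so it springs back.

Emit:
apply_moves([
  [0,0,0,0.3,0],
  [0,-0.1,0,0.6,0],
  [0,-0.2,-0.8,0.8,0],
  [0,-0.2,-2,0.8,0],
  [0,-0.2,-3.5,0.8,0],
  [0,-0.2,-5.2,1.5,-0.5],
  [0,0.5,-6,3,-1.0],
  [0,1.5,-6,5,-1.4],
  [0,2.5,-6,6.5,-1.4],
  [0,2.5,-6,6.5,-1.4],
])

```text
t: 7.12
tcp_pos: [0.5221, -0.0974, 0.2638]
tool_rot: [0.706, 0.057, -0.053, -0.704]
force: [-0.5, -0.4, 0.1]
finger_gap: -0.001
```

```bash
python3 - <<'E'
from h import *
im=manip.snapshot("top");cv2.imwrite("pics/top4.png",im[:,:,::-1])
im=manip.snapshot("scene");cv2.imwrite("pics/scene4.png",im[:,:,::-1])
c=np.array([.616,-.012])
rows([(*c,.25),(*c,.136)],98.7)
E
```

```text
t 7.225 tcp [ 0.5196 -0.0998  0.2631] F [-0.6269 -0.2933 -0.6634] gap 0.00019287095201071783 q [-0.4005  0.3586  1.6356 -0.0011  1.1447 -2.1236]
[3.62 0.44 2.4 ] twist 0.01
[3.61 4.24 2.41] twist 0.01
```

View pics/top4.png

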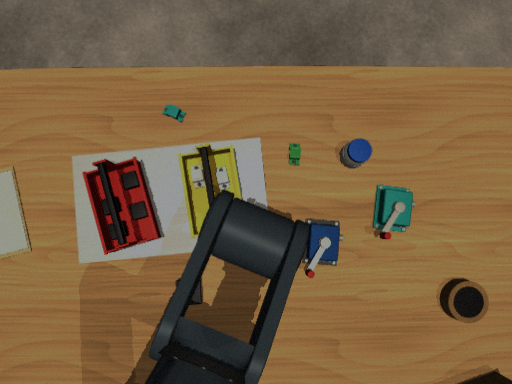

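View pics/scene4.png

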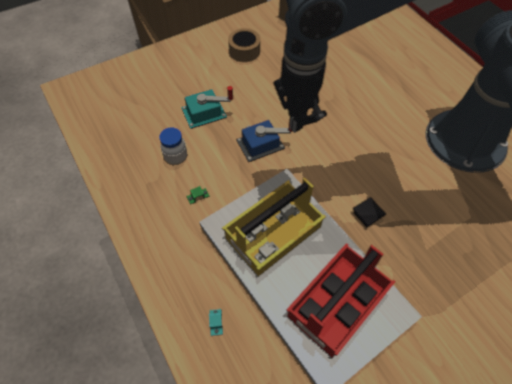

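The lever has sprung back: its knob is at (311,273) in the top view, as at the start. Next I'll go above the handle.

Emit:
apply_moves([
  [50,1.2,0,0.8,0],
  [50,2.4,0,1.6,0],
  [50,3.7,0.4,2.4,0],
  [50,3.7,0.6,2.4,0],
  [50,3.7,0.6,2.4,0],
])

```text
t: 7.85
tcp_pos: [0.6165, -0.0133, 0.2439]
tool_rot: [0.705, 0.052, -0.054, -0.705]
force: [-1.0, 0.3, -0.8]
finger_gap: 0.586
```

```bash
python3 - <<'E'
from h import *
c=manip.get_calibration("wrist")
im=manip.snapshot("wrist");cv2.imwrite("pics/wrist5.png",im[:,:,::-1])
u=np.array([np.cos(np.radians(8.75)),np.sin(np.radians(8.75)),0]);m=np.array([.617,-.0125,.166])
print(proj(c,m),proj(c,m+.0883*u),proj(c,m-.0883*u), proj(c,manip.sense()["tcp_pos"]))
M=R.from_quat(manip.sense()["tool_rot"]).as_matrix();print(M)
rows([(.6185,-.012,.136)],98.7)
E
```

```text
[253.925  197.3928] [254.2686 289.7127] [253.4892  81.6413] [252.4153 243.1539]
[[ 0.9889 -0.0014 -0.1484]
 [ 0.1484 -0.0005  0.9889]
 [-0.0014 -1.     -0.0003]]
t 7.9 tcp [ 0.6166 -0.0134  0.2445] F [ 0.9803 -0.4521  0.032 ] gap 0.5885549926881304 q [-0.2023  0.5028  1.4386 -0.0008  1.2014 -1.9218]
[0.07 3.62 0.04] twist -0.02
```

View pics/wrist5.png

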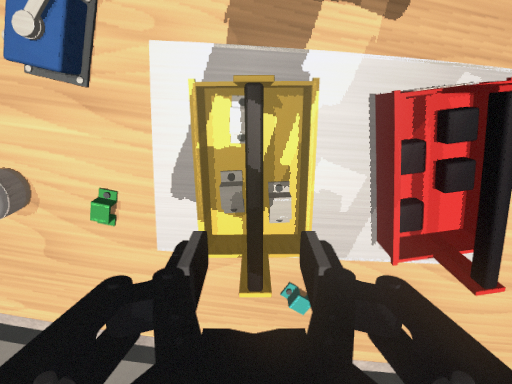

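The handle bar (columns 247–263, rows 83–291) is centred between the fingers and matches my estimate. I'll lower and grip.

Emit:
apply_moves([
  [50,0.07,1.0,0.04,0],
  [50,0.07,2.0,0.04,0],
  [50,0.07,3.0,0.04,0],
  [50,0.07,3.6,0.04,0],
  [50,0.07,3.62,0.04,0],
  [50,0.07,3.62,0.04,0],
  [25,0.07,3.62,0.04,0],
  [25,0.07,3.62,0.04,0],
  [8,0.07,3.62,0.04,0],
  [0,0.07,3.62,0.04,0],
  [0,0.07,3.62,0.04,0],
  [0,0.07,3.62,0.04,0],
], squeeze=80)

```text
t: 9.4
tcp_pos: [0.6202, -0.0107, 0.1367]
tool_rot: [0.705, 0.054, -0.053, -0.705]
force: [0.7, -4.7, 4.2]
finger_gap: 0.151
```

```bash
python3 - <<'E'
from h import *
rows([(.6185,-.012,.136)],98.7)
im=manip.snapshot("wrist");cv2.imwrite("pics/wrist6.png",im[:,:,::-1])
E
```

```text
t 9.4 tcp [ 0.6202 -0.0107  0.1367] F [ 0.7141 -4.692   4.1688] gap 0.15107044344144901 q [-0.1969  0.6358  1.5294 -0.0008  0.9749 -1.9183]
[-0.06  0.02 -0.03] twist -0.0
```

View pics/wrist6.png

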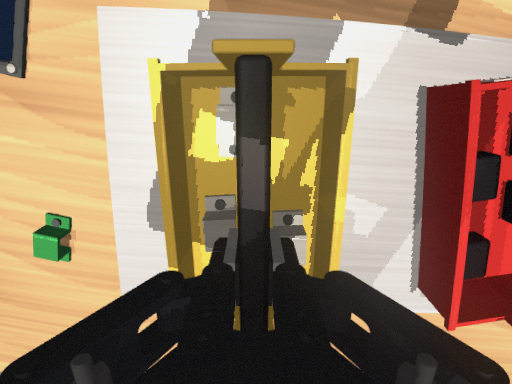

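The bar is held (gap about 13 mm) with the clamps still inside. I'll do a small test lift.

Emit:
apply_moves([
  [0,0,-0.1,0,0],
  [0,0,-0.25,0,0],
  [0,0,-0.45,0,0],
  [0,0,-0.7,0,0],
  [0,0,-0.7,0,0],
  [0,0,-0.7,0,0],
], squeeze=110)

```text
t: 10.2
tcp_pos: [0.6194, -0.0101, 0.1573]
tool_rot: [-0.705, -0.053, 0.053, 0.705]
force: [0.1, -0.1, -5.5]
finger_gap: 0.148
```

```bash
python3 - <<'E'
from h import *
s=manip.sense();print(s["force"],s["ft_torque"],s["tcp_pos"],s["tool_rot"])
im=manip.snapshot("scene");cv2.imwrite("pics/scene7.png",cv2.resize(im[120:270,170:350],None,fx=4,fy=4,interpolation=cv2.INTER_CUBIC)[:,:,::-1])
im=manip.snapshot("wrist");cv2.imwrite("pics/wrist7.png",im[:,:,::-1])
E
```

```text
[ 0.0941 -0.0555 -5.5301] [-0.0282 -0.0309 -0.0223] [ 0.6194 -0.0101  0.1573] [-0.7051 -0.0533  0.0533  0.7051]
```

View pics/scene7.png

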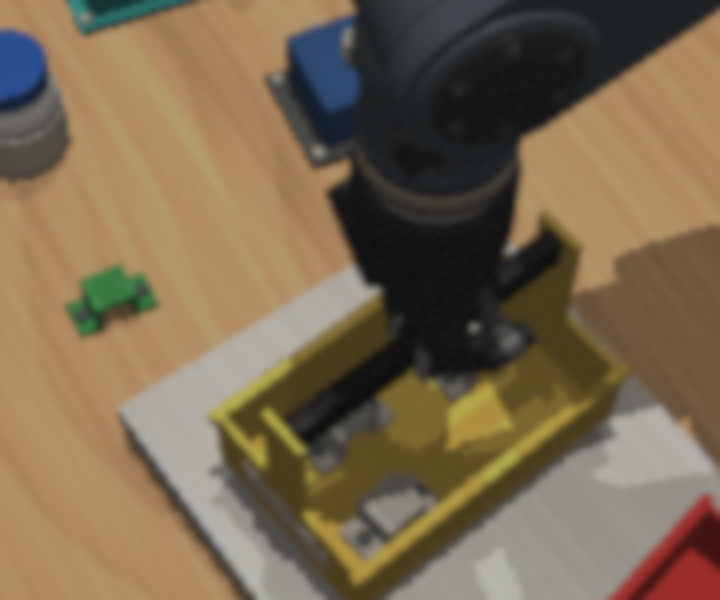

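View pics/wrist7.png

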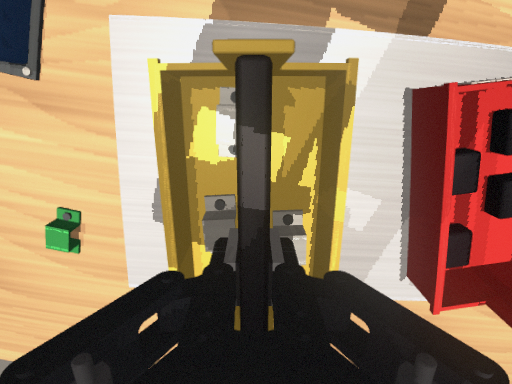

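The tote is hanging at 5.5 N with negligible moment, and it looks the same in the wrist view as before, so it's level. I'll lift on to about 14 cm.

Emit:
apply_moves([
  [0,0,-0.2,0,0],
  [0,0,-0.5,0,0],
  [0,0,-0.9,0,0],
  [0,0,-1.35,0,0],
  [0,0,-1.8,0,0],
  [0,0,-2.25,0,0],
  [0,0,-2.7,0,0],
  [0,0,-3.15,0,0],
  [0,0,-3.55,0,0],
  [0,0,-3.8,0,0],
  [0,0,-3.95,0,0],
  [0,0,-4,0,0],
])

```text
t: 11.8
tcp_pos: [0.6194, -0.0101, 0.2772]
tool_rot: [-0.705, -0.053, 0.053, 0.705]
force: [-0.2, 0.4, -5.0]
finger_gap: 0.145
```

Emit:
apply_moves([
  [0,0,0,0,0],
  [0,0,0,0,0],
  [0,0,0,0,0],
  [0,0,0,0,0],
  [0,0,0,0,0],
  [0,0,0,0,0],
])

```text
t: 12.55
tcp_pos: [0.6196, -0.0102, 0.2772]
tool_rot: [0.705, 0.053, -0.053, -0.705]
force: [0.3, -0.5, -5.8]
finger_gap: 0.147
```

```bash
python3 - <<'E'
from h import *
s=manip.sense();print(s["t"],s["force"],s["ft_torque"],s["tcp_pos"],s["tool_rot"],s["qd"],s["finger_gap"])
im=manip.snapshot("scene");cv2.imwrite("pics/scene8.png",im[:,:,::-1])
im=manip.snapshot("wrist");cv2.imwrite("pics/wrist8.png",im[:,:,::-1])
im=manip.snapshot("top");cv2.imwrite("pics/top8.png",im[:,:,::-1])
E
```

```text
12.55 [ 0.2966 -0.4751 -5.8496] [ 0.01    0.008  -0.0288] [ 0.6196 -0.0102  0.2772] [ 0.7051  0.0533 -0.0533 -0.7051] [-0.0014  0.0002 -0.001  -0.0009 -0.0005 -0.0024] 0.14676774867096232
```

View pics/scene8.png

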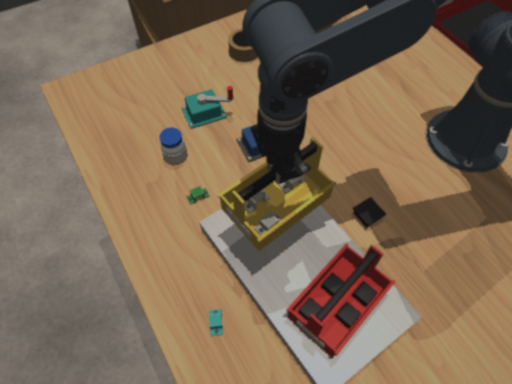

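View pics/wrist8.png

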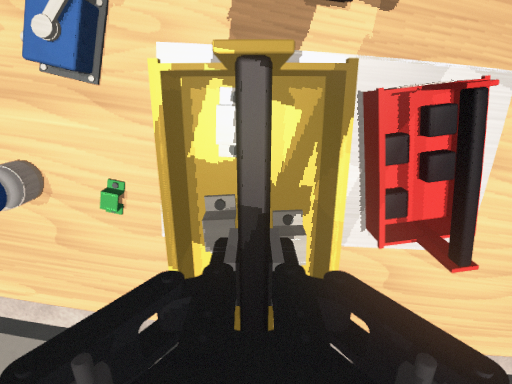

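View pics/top8.png

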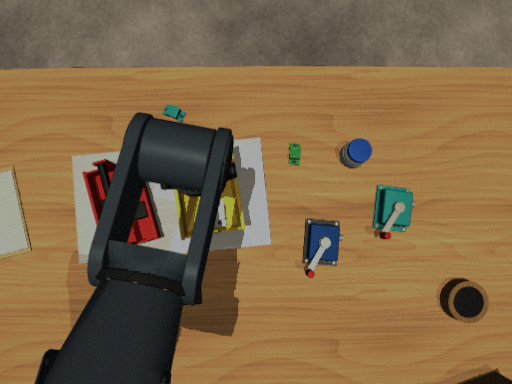

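The tote hangs level 14 cm up and still, with all three clamps in it. The lever is at rest and the bystanders haven't moved, so I'm handing in.

```bash
python3 -c "
from station import manip
print(manip.sign_off())"
```

```text
the job is handed in; nothing more can be done
None
```

I swung the blue counter's red-knobbed lever to its stop and let it spring back. Then I lifted the yellow tote by its handle bar and handed the job in while still holding it, at about 12.7 s.

- **Lever:** at the stop, the force rose from 3 N to 12 N with no further travel. After I lifted away, the knob was back at its starting spot in the top view.
- **Tote:** the tool rose about 14 cm from the grasp height. It carries a steady load of about 5.5 N, with almost no moment and no joint motion. The tote looks the same in the wrist view as before the lift, so it has not tilted or slipped, and all three clamps are inside.
- **Other objects:** the red tote, jar, post cap and look-alikes appear unmoved in the pictures.
- **Disagreement:** the top and scene cameras put the handle about 4 mm apart. I used a position between the two for the approach, and the wrist view confirmed the handle was centred before I gripped it.

No check failed.

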